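# Weigh the sample canister on the sprung hook

### The arm

A 6-joint arm with a two-finger parallel gripper is mounted at the origin on a cart in front of the work surface, level with it; the furniture and walls round the work are solid. World frame = base frame: x ahead of the robot, y to its left, z up, the work surface at z = 0. Lengths are in m, angles in rad, forces in N, time in s.
With the tool pointing down it reaches from about 0.2 to 0.875 m from the base axis. Payload 3.4 kg.
Tool frame: the origin (TCP) lies between the finger pads; the fingertips stand 25 mm ahead of it and the grasp point (between the pads) lies 6 mm ahead of it (r.nose_length is the z of the fingertips in the tool frame, in m); z points along the fingers, y is the line along which they close (so a half turn about z gives the same grasp; the last joint's range is limited). The gripper opens to 94 mm and grips with 3 to 60 N. Pads are 16 mm wide; open, the fingers measure 119 mm over their backs; the gripper's body (75 mm by 177 mm) begins 78 mm behind the grasp point.
Start: joints at [1.224, 0.276, 1.505, -0, 1.361, -0.121], TCP at [0.129, 0.56, 0.23] pointing down, gripper open.
Joint ranges: [-2.89, 2.89], [-0.75, 2.08], [0.22, 2.7], [-1.18, 4.32], [0.11, 2.71], [-2.7, 2.7]. Speed limits (rad/s): [2.57, 2.57, 3.14, 3.14, 3.14, 3.14].

### API

Orientations are given as a unit quaternion [w, x, y, z].
In Python, from plant import r, gripper_to, inverse_kinematics, vision, models, telemetry gives the robot as it stands. Calls block until the motion is done:
- r.move_to(position, orientation): joint-space move of the TCP to a pose.
- r.move_l(position, rot=None, vel=0.15, guard=None): straight line of the TCP; rot=None keeps the orientation; vel is the mean speed in m/s. With guard (N) it stops when the force on the tool has changed by that much, and returns True; else False.
- r.movej(angles): joint-space move.
- gripper_to(opening, f_grip=None): finger opening in m; f_grip is the grip in N (None keeps the last); returns when the fingers have stopped.
- r.hold(seconds).
- inverse_kinematics(position, orientation): joint angles nearest the present ones, or None.
- vision.snapshot(name): name is "side" or "top" or "wrist"; returns the picture (400x640x3 uint8, red, green, blue); there is no depth.
- vision.get_calibration(name): a dict with "fx", "fy", "cx", "cy" (pixels), "position" and "orientation" of the camera in the world. Camera axes: x right, y down, z forward; pixel columns grow to the right and rows downward; lengths in m; the calibration is good to about 2 mm. The wrist camera is an equidistant fisheye: a pixel r from the principal point sees the ray r / f radians off the axis. A picture is of the moment at which its call begins: read the wrist's pose just before it. get_calibration takes no time and is no camera call; for the wrist camera it gives the pose at the moment of the call.
A pose or a line that the arm cannot do raises r.PlanningError and nothing moves.
- r.sign_off(): hands the job in; it is judged then, once.
Trained networks look in the newest picture that a camera, given by its name, has taken for a name from the list of things; names that differ only in an ending like _2 or _b are one class to them, and where a whole thing is asked for, a point or a joint stands for the part that bears it (a point fixed in the world has none). Each returns a list of dicts, best first, with "score" (0 to 1); they miss things now and then, are a little off and sometimes report something else, mostly with a low value. They report only what shows in the picture. A call takes as long as a camera call.
- models.boxes_of(thing, camera): "at" ([x, y, z] in m, in world coordinates, good to about 4 mm: the middle of the surface that is visible of it).
- models.regions_of(thing, camera): "pixels" (400x640 bool, what is visible of it).
- models.mark_of(thing, camera): "at" ([x, y, z] in m, in world coordinates, good to about 4 mm: a listed point, or the origin of a listed thing).
Readings, each from a call of its own:
- telemetry.current_t(): time.
- telemetry.current_joints(): joint angles.
- telemetry.current_dq(): joint speeds.
- telemetry.current_joint_efforts(): joint torques, N m.
- telemetry.current_ee_pos(): TCP position.
- telemetry.current_tool_rot(): TCP orientation.
- telemetry.current_wrist_force(): force on the tool from outside, world axes, zero at the start.
- telemetry.current_torque(): the same for the moment, N m.
- telemetry.current_opening(): finger opening in m.
- telemetry.current_finger_force(): force on a finger pad.
Only numpy, scipy, OpenCV 4.12 (cv2) and the standard library are available. Lean on these libraries where they do the work, as an engineer would, in place of code of your own. Each camera call takes 0.05 s, during which the arm holds its last target. There are 200 camera calls.

### The job

Lift the steel sample canister out of the beaker by its black grip and hang it by its eye on the sprung hook of the weighing stand. Let go and leave it hanging free until it has stopped bobbing and has stayed still for a good second, so that the weight can be read; then take it off the hook again and stand it upright near the middle of the cutting board. Leave the two small glass jars where they are.

Things in the scene. Friction and masses are not known exactly. Their poses are not given: they have to be found in the camera images.
- canister: closed round steel canister, 53 mm across, 40 mm high (120 mm with eye and grip), 0.2 to 0.4 kg; stands in the beaker at the start. Origin at the centre of its underside, z up through the grip. Its own x runs through the eye, its y across it.
- canister_eye (a point): underside of the peak of the canister's wire eye, 84 mm above its origin. The eye is an inverted U of 7 mm wire standing on the lid in the canister's y-z plane; its opening is 27 mm wide along y and runs from the lid (40 mm) up to this point (84 mm). The hook goes through it along the canister's x, either way.
- canister_grip (a point): centre of the black grip block above the eye, 105 mm above the canister's origin. The block is 18 mm (x) by 22 mm (y) by 30 mm high (90 to 120 mm above the origin), with flat sides; best taken across y from above.
- beaker: clear open beaker, fixed, 150 mm high, 114 mm across the rim, narrowing downward; about 100 mm wide inside at the canister's grip. Origin at the centre of its underside; its floor is at 11 mm, so the top of the grip in it is at 131 mm, 19 mm below the rim. A wide-open gripper does not fit in: open the fingers to about 45 mm only.
- stand: weighing stand fixed to the table: dark base plate 130 x 110 x 12 mm and a square aluminium column 44 x 48 mm, 210 mm high. Origin under the column's axis, z up; the hook arm sticks out along the stand's -x (toward the robot), 130 mm from the column's axis to the seat. Nothing stands above the hook.
- hook_seat (a point): lowest point of the top of the hook's bar, where the eye's peak rests; 184 mm above the table unloaded, dips with the hook. Axes as the stand's. The hook is an 8 mm bar: toward -x it turns up to an end 30 mm before the seat and 14 mm above it; toward +x it rises to an arm whose top is 12 mm above the seat from 30 mm behind it on.
- hook (a joint): how far the sprung hook has dipped, m: 0 unloaded (on its upper stop), growing downward, at most 0.05. Spring 160 N/m with a small preload; the canister makes it dip about 10 to 22 mm, with bobbing that dies out in 1 to 2 s.
- cutting_board: cream cutting board with a black rubber strip along each of its two long edges, fixed, 235 mm (its x) by 339 mm (its y) by 16 mm. Origin at the centre of its underside, z up; the cream surface is 14 mm above the table; the strips lie beyond 92 mm from the middle along the board's x and are 2 mm higher.
- jar_a: small glass jar, 47 mm across, 66 mm high, loose bystander in front of the stand; origin at the centre of its underside
- jar_b: second small glass jar like it, loose bystander; origin at the centre of its underside

How it is judged:
By the outcome, as a careful person would: the job done as asked, in the order asked, and still so for the second after the job is handed in, with the robot touching nothing.
It also fails if it takes over 69 s, if anything falls off the work surface, if the arm or the gripper's body presses on something with over 40 N, if the wrist force passes 120 N, or if a joint passes its speed limit or range.

## Working session

There is one attempt and no reset: what is moved stays moved. The work goes in short steps, each a Python script; the robot and the scene stay as the last script left them, time stands still between calls to the robot, and variables do not carry over. Pictures are saved under pics/ and viewed, at most 12 in all, crops included, and the job is handed in when it is done.

```bash
ls; mkdir -p pics; python3 - <<'E'
from plant import r, vision, models, telemetry
import cv2,numpy as np
ims=[]
for c in ["side","top"]:
    im=vision.snapshot(c); cv2.imwrite(f"pics/{c}0.png",im[:,:,::-1])
    k=vision.get_calibration(c); print(c,k)
    for t in ["canister","canister_eye","canister_grip","beaker","stand","hook_seat","cutting_board","jar_a"]:
        print(t,[(np.round(d["at"],3).tolist(),round(d["score"],2)) for d in models.mark_of(t,c)][:3])
print(telemetry.current_t(),telemetry.current_tool_rot())
E
```

```text
pics
side {'fx': 411.4993676364626, 'fy': 411.4993676364626, 'cx': 314.756329205311, 'cy': 204.0220076104029, 'position': array([ 0.37391622, -1.00393472,  0.8089795 ]), 'orientation': array([-0.47215569,  0.87779661, -0.06509658,  0.04800563])}
canister []
canister_eye [([0.512, 0.298, 0.099], 0.53), ([0.54, -0.039, 0.187], 0.23)]
canister_grip [([0.382, 0.026, 0.0], 0.42), ([0.512, 0.294, 0.113], 0.39)]
beaker [([0.51, 0.292, 0.001], 0.8)]
stand []
hook_seat [([0.538, -0.039, 0.187], 0.7)]
cutting_board [([0.495, -0.269, -0.002], 0.77)]
jar_a [([0.407, -0.039, -0.001], 0.86), ([0.382, 0.024, 0.004], 0.83)]
top {'fx': 376.153456216553, 'fy': 376.153456216553, 'cx': 312.9358320833075, 'cy': 198.59257499704322, 'position': array([ 0.42577837, -0.00296597,  0.95647401]), 'orientation': array([-0.05225462,  0.71523571, -0.69368267,  0.06716909])}
canister []
canister_eye [([0.515, 0.299, 0.094], 0.56)]
canister_grip [([0.515, 0.299, 0.118], 0.68)]
beaker [([0.512, 0.291, -0.003], 0.63)]
stand [([0.669, -0.023, 0.003], 0.56)]
hook_seat [([0.539, -0.038, 0.183], 0.9)]
cutting_board [([0.495, -0.269, -0.003], 0.85)]
jar_a [([0.409, -0.042, -0.003], 0.77), ([0.386, 0.031, 0.002], 0.59)]
0.9 [1.26749589e-05 1.12659257e-01 9.93633678e-01 7.39816194e-05]
```

View pics/side0.png

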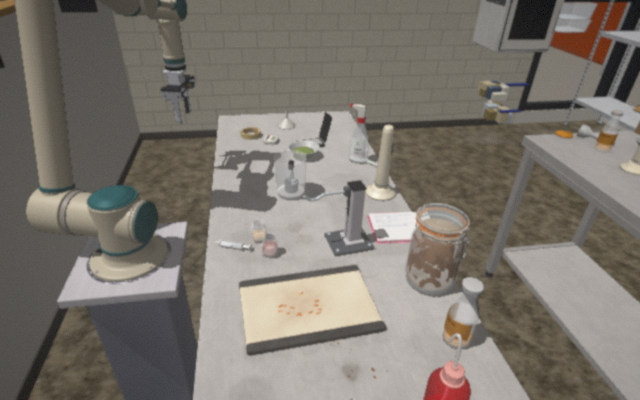

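View pics/top0.png

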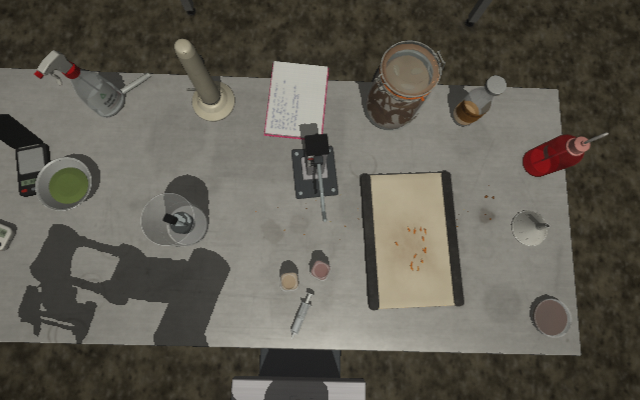

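Side view: beaker with canister at about (291,180), stand at (352,220), board at (310,307), jars at (259,232) and (270,250). Top view: beaker at (180,220), hook tip at (323,217), column at (316,148), jars at (289,281) and (320,270). The networks agree with both pictures. Next I take wrist close-ups from two places each.

```bash
cat > h.py <<'E'
from plant import r, gripper_to, inverse_kinematics, vision, models, telemetry
import numpy as np, cv2
from scipy.spatial.transform import Rotation as R
def q(yaw): # tool down, tool y axis along horizontal direction 'yaw' (rad)
    z=np.array([0,0,-1.]); y=np.array([np.cos(yaw),np.sin(yaw),0]); x=np.cross(y,z)
    return np.roll(R.from_matrix(np.c_[x,y,z]).as_quat(),1)
def marks(c,*ts):
    for t in ts: print(c,t,[(np.round(d["at"],4).tolist(),round(d["score"],2)) for d in models.mark_of(t,c)][:2])
def snap(c,name):
    im=vision.snapshot(c); cv2.imwrite(f"pics/{name}.png",im[:,:,::-1]); return im
def st(): print("t",round(telemetry.current_t(),2),"p",np.round(telemetry.current_ee_pos(),4),"F",np.round(telemetry.current_wrist_force(),2),"open",round(telemetry.current_opening(),4),"ff",np.round(telemetry.current_finger_force(),1))
def px(c,p):
    k=vision.get_calibration(c); v=R.from_quat(np.roll(k["orientation"],-1)).inv().apply(np.array(p)-k["position"])
    th=np.arctan2(np.hypot(v[0],v[1]),v[2])/np.hypot(v[0],v[1]) if c=="wrist" else 1/v[2]
    return np.round([k["cx"]+k["fx"]*v[0]*th,k["cy"]+k["fy"]*v[1]*th],1)
E
python3 - <<'E'
from h import *
cur=telemetry.current_tool_rot()
gripper_to(0.045)
M=R.from_quat(np.roll(cur,-1)).as_matrix(); print("tool y",M[:,1])
for i,(p) in enumerate([(.51,.24,.34),(.46,.30,.34)]):
    r.move_to(p,q(-np.pi/2 if M[1,1]<0 else np.pi/2)); snap("wrist",f"w{i}"); st()
    marks("wrist","canister","canister_eye","canister_grip","beaker")
    print(px("wrist",(.513,.297,.116)), vision.get_calibration("wrist")["position"])
print(telemetry.current_joints())
E
```

```text
tool y [2.23884062e-01 9.74615773e-01 1.49877160e-04]
t 3.69 p [0.5095 0.2408 0.3398] F [-0.31 -0.11  0.18] open 0.0451 ff 0.0
wrist canister [([0.5142, 0.2949, 0.0127], 0.91), ([0.6726, -0.0241, 0.0002], 0.66)]
wrist canister_eye [([0.5121, 0.2947, 0.0918], 0.6)]
wrist canister_grip [([0.5116, 0.2966, 0.1175], 0.8)]
wrist beaker [([0.5104, 0.2927, 0.0025], 0.63)]
[364.4 187.2] [0.4378184  0.24151694 0.49319443]
t 4.35 p [0.46   0.3002 0.3401] F [ 0.8  -0.62 -0.71] open 0.0449 ff 0.0
wrist canister [([0.5168, 0.2945, 0.0095], 0.86)]
wrist canister_eye [([0.5109, 0.2958, 0.0929], 0.89)]
wrist canister_grip [([0.5122, 0.2945, 0.1167], 0.96)]
wrist beaker [([0.5059, 0.2915, 0.0011], 0.79), ([0.5119, 0.2959, 0.114], 0.67)]
[317.7 224.6] [0.38880517 0.30046397 0.49314524]
[ 4.49780652e-01  1.95780465e-01  1.34867932e+00 -3.68104495e-04
  1.59728192e+00 -1.11970816e+00]
```

```bash
python3 - <<'E'
import cv2
a=[cv2.resize(cv2.imread(f"pics/w{i}.png")[y-65:y+65,x-85:x+85],None,fx=4,fy=4,interpolation=2) for i,(x,y) in enumerate([(364,187),(318,225)])]
[cv2.imwrite(f"pics/wc{i}.png",v) for i,v in enumerate(a)]
E
```

```text
(no output)
```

View pics/wc1.png

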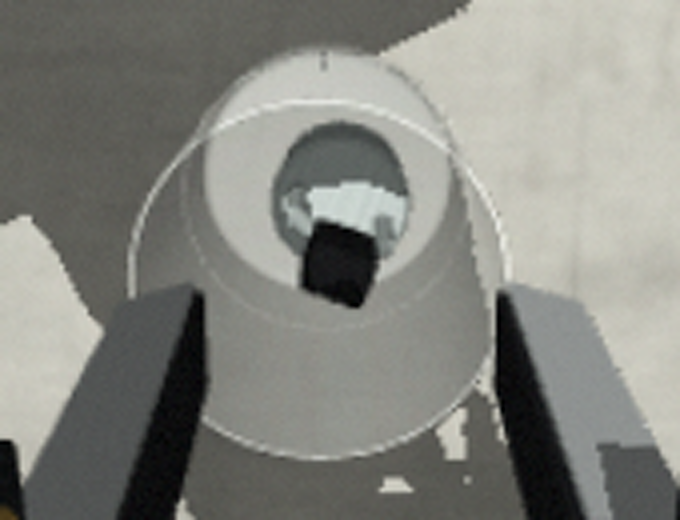

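The crop w1 shows the canister in the beaker with its grip's top at crop (340,265). The eye legs are at crop (297,205) and (390,230), so the eye's y is turned about 15° from the world y. I'll work out the yaw through the rays.

```bash
cat >> h.py <<'E'
def ray(k,u,v,z):
    a,b=(u-k["cx"])/k["fx"],(v-k["cy"])/k["fy"]; t=np.hypot(a,b)
    d=np.array([a/t*np.sin(t),b/t*np.sin(t),np.cos(t)]); d=R.from_quat(np.roll(k["orientation"],-1)).apply(d)
    return k["position"]+d*(z-k["position"][2])/d[2]
E
python3 - <<'E'
from h import *
k=vision.get_calibration("wrist")
f=lambda x,y,z:ray(k,x/4+233,y/4+160,z)
for (a,b,z) in [((315,225),(378,238),.131),((300,292),(358,308),.131),((297,205),(390,230),.09),((315,225),(300,292),.131),((378,238),(358,308),.131)]:
    d=f(*a,z)-f(*b,z); print(np.degrees(np.arctan2(d[1],d[0])),np.linalg.norm(d),f(*a,z),f(*b,z))
E
```

```text
-102.32252745424344 0.019695990321664577 [0.49733132 0.28992988 0.131     ] [0.50153473 0.30917211 0.131     ]
-106.50701081984113 0.018773092507584445 [0.51905384 0.28504452 0.131     ] [0.52438789 0.30304388 0.131     ]
-105.79604212941904 0.03275354999284446 [0.50254478 0.28271346 0.09      ] [0.51146075 0.31423013 0.09      ]
167.3251508212972 0.022265097792253302 [0.49733132 0.28992988 0.131     ] [0.51905384 0.28504452 0.131     ]
164.98889587195677 0.023660558269926062 [0.50153473 0.30917211 0.131     ] [0.52438789 0.30304388 0.131     ]
```

View pics/wc0.png

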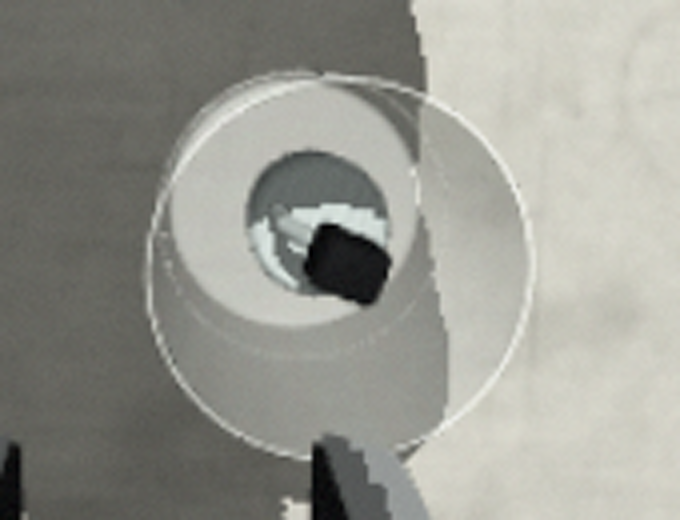

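```bash
python3 - <<'E'
from h import *
k=vision.get_calibration("wrist"); k["position"]=np.array([0.4378184,0.24151694,0.49319443])
im=cv2.imread("pics/w0.png"); g=im.max(2)[122:252,279:449]
n,l,s,c=cv2.connectedComponentsWithStats((g<45).astype(np.uint8))
i=l[65,86]; print(s[i],c[i]); cn=cv2.findContours((l==i).astype(np.uint8),0,1)[0][0]
print(cv2.approxPolyDP(cn,1.5,True).reshape(-1,2)*4)
f=lambda x,y,z:ray(k,x/4+279,y/4+122,z)
for (a,b) in [((305,275),(368,305)),((330,223),(390,256)),((390,256),(373,304))]:
    d=f(*a,.131)-f(*b,.131); print(np.degrees(np.arctan2(d[1],d[0])),np.linalg.norm(d),f(*a,.131),f(*b,.131))
E
```

```text
[ 76  56  21  20 286] [86.02797203 65.6993007 ]
[[320 224]
 [304 268]
 [316 284]
 [368 300]
 [384 256]
 [368 240]]
-115.40105891177272 0.021608819510961715 [0.51463025 0.28344364 0.131     ] [0.52389939 0.30296347 0.131     ]
-118.21794763686391 0.021066614817825777 [0.4987741  0.29062567 0.131     ] [0.50873496 0.30918863 0.131     ]
162.4678504790441 0.015576964994995703 [0.50873496 0.30918863 0.131     ] [0.52358834 0.30449621 0.131     ]
```

Yaw of the canister's y is about 73° and its grip is at (0.512, 0.296, 0.1165), which agrees with the text's 0.116. Next I look at the hook from two wrist places.

```bash
python3 - <<'E'
from h import *
for i,(p) in enumerate([(.53,-.08,.36),(.48,.0,.36)]):
    r.move_to(p,q(np.pi/2)); snap("wrist",f"s{i}"); st(); k=vision.get_calibration("wrist"); print(k["position"],k["orientation"])
    marks("wrist","stand","hook_seat","jar_a","cutting_board")
    print(px("wrist",(.539,-.038,.184)),px("wrist",(.669,-.023,.2)))
E
```

```text
t 6.04 p [ 0.5301 -0.0789  0.36  ] F [ 1.36 -0.25  0.46] open 0.0448 ff 0.0
[ 0.45820243 -0.0781235   0.51328765] [0.08829096 0.70147831 0.70157461 0.08902776]
wrist stand [([0.6719, -0.0249, -0.001], 0.96)]
wrist hook_seat [([0.5379, -0.0395, 0.1886], 0.64)]
wrist jar_a [([0.4077, -0.0452, 0.0009], 0.95), ([0.3828, 0.0353, 0.0002], 0.94)]
wrist cutting_board [([0.4921, -0.2739, 0.0002], 0.88), ([0.536, -0.0369, 0.1876], 0.7)]
[356.6 200.6] [365.8 308.7]
t 6.76 p [4.802e-01 2.000e-04 3.602e-01] F [1.06 0.48 0.32] open 0.0451 ff 0.0
[0.40816708 0.00121238 0.51347192] [0.0891279  0.70154927 0.70141133 0.0889212 ]
wrist stand [([0.6737, -0.0242, -0.0001], 0.66), ([0.5363, -0.0413, 0.1885], 0.38)]
wrist hook_seat [([0.5367, -0.0387, 0.187], 0.63)]
wrist jar_a [([0.4059, -0.0415, 0.0008], 0.97), ([0.3821, 0.0306, 0.0002], 0.69)]
wrist cutting_board [([0.4941, -0.2735, -0.0011], 0.59), ([0.4096, -0.0427, 0.0028], 0.29)]
[286.8 242.8] [302.2 340.9]
```

View pics/s1.png

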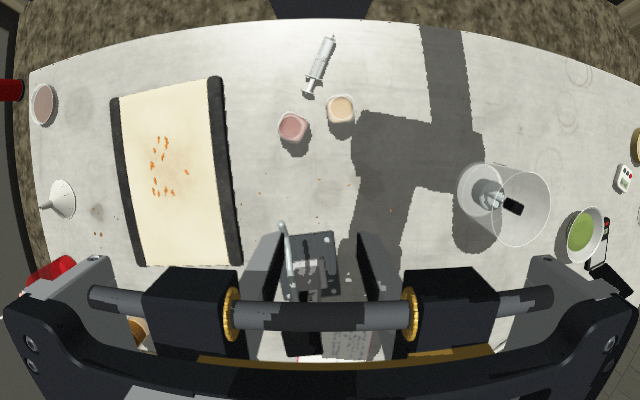

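s1 shows the hook bar from its end at (281,224) to about (291,285), the jars at (293,128) and (341,110), and the board at (175,170). I compute the arm's direction and grasp the canister.

```bash
python3 - <<'E'
from h import *
k=vision.get_calibration("wrist")
a,b=ray(k,281,224,.194),ray(k,290,278,.194); d=b-a; print(a,b,np.degrees(np.arctan2(d[1],d[0])))
o=q(np.radians(73))
r.move_to((.512,.2957,.25),o); st()
print(r.move_l((.512,.2957,.127),vel=.12,guard=8)); st()
gripper_to(0.01,f_grip=30); st(); print(telemetry.current_joints())
r.hold(.2); f0=telemetry.current_wrist_force()
print(r.move_l((.512,.2957,.16),vel=.06)); st()
print(r.move_l((.512,.2957,.34),vel=.15)); r.hold(.3); st()
snap("side","lift")
E
```

```text
[ 0.51304724 -0.042416    0.194     ] [ 0.5792374  -0.03492779  0.194     ] 6.4545250826635066
t 8.17 p [0.5126 0.2948 0.2503] F [-0.84 -0.81  0.32] open 0.045 ff 0.0
False
t 9.34 p [0.5126 0.2959 0.1278] F [-0.59 -0.29  0.83] open 0.0446 ff 0.0
t 9.83 p [0.5122 0.296  0.1274] F [-1.05  0.42  1.62] open 0.0218 ff 29.6
[ 4.06219726e-01  3.73185764e-01  1.62765219e+00  3.75186861e-04
  1.13999779e+00 -8.67995053e-01]
False
t 10.73 p [0.5118 0.2956 0.16  ] F [ 0.3  -0.41 -4.36] open 0.0219 ff 29.6
False
t 12.38 p [0.5119 0.2957 0.3395] F [ 0.43  0.35 -4.18] open 0.0217 ff 29.6
```

```bash
cat >> h.py <<'E'
YS=np.radians(6.4); ux=np.array([np.cos(YS),np.sin(YS),0]); seat=np.array([.540,-.039,.184]); QH=q(YS+np.pi/2)
def tp(s,zeye,off=(0,0,0)): # TCP for eye s m along stand x from seat, eye peak at height zeye
    p=seat+s*ux+np.array(off); p[2]=zeye+.0324; return p
E
python3 - <<'E'
from h import *
r.move_to(tp(-.08,.30),QH); r.move_l(tp(-.08,.208),vel=.12); r.hold(.2); st()
print("want eye",tp(-.08,.208)-[0,0,.0324])
for c in ("side","wrist","top"):
    snap(c,f"pre_{c}"); marks(c,"canister","canister_eye","canister_grip","hook_seat")
print(px("side",(.5,-.04,.19)))
i=cv2.imread("pics/pre_side.png"); u,v=px("side",(.5,-.04,.19)).astype(int)
cv2.imwrite("pics/prec.png",cv2.resize(i[v-60:v+60,u-80:u+80],None,fx=5,fy=5,interpolation=2))
E
```

```text
t 14.86 p [ 0.461  -0.048   0.2412] F [-0.59 -0.52 -3.97] open 0.0222 ff 29.6
want eye [ 0.46049857 -0.04791751  0.208     ]
side canister [([0.4673, -0.0498, 0.1254], 0.73)]
side canister_eye [([0.4577, -0.0481, 0.2104], 0.68)]
side canister_grip [([0.4602, -0.0523, 0.2258], 0.59)]
side hook_seat [([0.5389, -0.0389, 0.1886], 0.64)]
wrist canister [([0.4639, -0.0508, 0.125], 0.9), ([0.4049, -0.0448, 0.0006], 0.47)]
wrist canister_eye [([0.4628, -0.0538, 0.2079], 0.97), ([0.4925, -0.2716, -0.0023], 0.59)]
wrist canister_grip [([0.4622, -0.0512, 0.2284], 0.8)]
wrist hook_seat []
top canister []
top canister_eye []
top canister_grip []
top hook_seat []
[299.2 197.7]
```

View pics/prec.png

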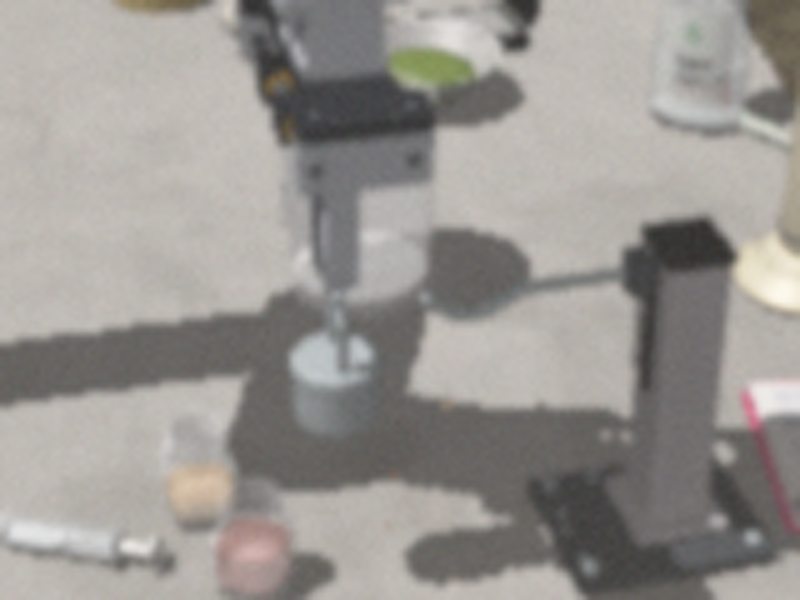

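The crop shows the upright canister at (333,390) in front of the hook end at (425,298), with the eye at the hook's height. I insert under guard, then lower in steps.

```bash
python3 - <<'E'
from h import *
off=(0,.001,0)
g=r.move_l(tp(0,.208,off),vel=.06,guard=5); print("in",g); st()
if not g:
    snap("side","in"); marks("side","canister_eye","hook_seat")
    for z in (.196,.186,.180,.175,.170,.165,.160):
        r.move_l(tp(0,z,off),vel=.04,guard=15); F=np.mean([telemetry.current_wrist_force() for _ in range(1)],axis=0); st()
        if F[2]>-.7: break
    snap("side","low"); marks("side","canister_eye","hook_seat")
i=cv2.imread("pics/low.png"); u,v=px("side",(.54,-.04,.17)).astype(int)
cv2.imwrite("pics/lowc.png",cv2.resize(i[v-50:v+50,u-65:u+65],None,fx=5,fy=5,interpolation=2))
E
```

```text
in False
t 17.09 p [ 0.5396 -0.038   0.2405] F [ 0.85 -0.5  -4.4 ] open 0.0222 ff 29.6
side canister_eye [([0.5385, -0.039, 0.214], 0.74)]
side hook_seat [([0.538, -0.0378, 0.187], 0.61)]
t 17.69 p [ 0.5398 -0.038   0.228 ] F [ 1.07 -0.   -4.09] open 0.0219 ff 29.6
t 18.09 p [ 0.5398 -0.038   0.2181] F [ 0.62 -0.45 -3.78] open 0.0222 ff 29.6
t 18.39 p [ 0.5402 -0.0382  0.2124] F [ 0.82  0.15 -2.39] open 0.0221 ff 29.6
t 18.67 p [ 0.5402 -0.0382  0.2074] F [ 1.02 -1.16 -1.76] open 0.022 ff 29.6
t 18.94 p [ 0.5403 -0.0382  0.2024] F [ 1.75 -1.3  -0.55] open 0.0222 ff 29.6
side canister_eye [([0.5356, -0.0369, 0.1742], 0.71), ([0.3796, 0.0291, 0.0054], 0.27)]
side hook_seat [([0.5391, -0.0399, 0.1725], 0.48)]
```

View pics/lowc.png

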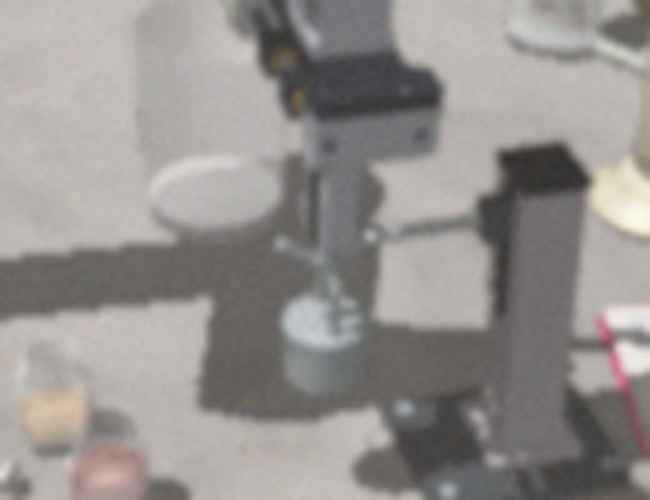

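The hook runs through the eye: its end is visible at (283,243) left of the fingers and its arm at (375,235) right of them. I lower slightly more, release and watch.

```bash
python3 - <<'E'
from h import *
off=(0,.001,0)
r.move_l(tp(0,.167,off),vel=.03,guard=10); st()
gripper_to(.045); st()
r.move_l(tp(0,.30,off),vel=.1); st()
r.hold(2.0); a=None
for j in range(4):
    im=snap("side",f"hang{j}").astype(int); u,v=px("side",(.54,-.04,.14)).astype(int); c=im[v-35:v+35,u-20:u+20]
    if a is not None: print(round(telemetry.current_t(),2),"diff",np.abs(c-a).mean())
    a=c; r.hold(.5)
marks("side","canister_grip","canister_eye","hook_seat"); snap("wrist","hangw"); marks("wrist","canister_grip","canister_eye","hook_seat","canister")
i=cv2.imread("pics/hang3.png"); cv2.imwrite("pics/hangc.png",cv2.resize(i[v-50:v+50,u-65:u+65],None,fx=5,fy=5,interpolation=2)); st()
E
```

```text
t 19.34 p [ 0.5402 -0.0381  0.1994] F [ 1.75 -1.33 -0.69] open 0.0221 ff 29.6
t 19.91 p [ 0.5399 -0.0379  0.1994] F [ 0.43 -0.23  0.27] open 0.045 ff 0.0
t 21.39 p [ 0.5397 -0.0379  0.3317] F [-0.38  1.34  0.45] open 0.045 ff 0.0
23.99 diff 1.8002380952380952
24.54 diff 1.7925
25.09 diff 1.813095238095238
side canister_grip [([0.6652, -0.02, -0.0003], 0.32)]
side canister_eye [([0.5408, -0.0359, 0.1687], 0.95)]
side hook_seat [([0.5365, -0.039, 0.1657], 0.53), ([0.6658, -0.0209, -0.0038], 0.5)]
wrist canister_grip [([0.5386, -0.0417, 0.1872], 0.98)]
wrist canister_eye [([0.5407, -0.0404, 0.1638], 0.95), ([0.4072, -0.0425, 0.0013], 0.64)]
wrist hook_seat [([0.5359, -0.0403, 0.165], 0.76), ([0.5457, -0.0429, 0.0809], 0.73)]
wrist canister [([0.5452, -0.0412, 0.0785], 0.58), ([0.5409, -0.0405, 0.184], 0.54)]
t 25.99 p [ 0.54   -0.038   0.3324] F [ 0.16 -0.42  0.07] open 0.0451 ff 0.0
```

View pics/hangc.png

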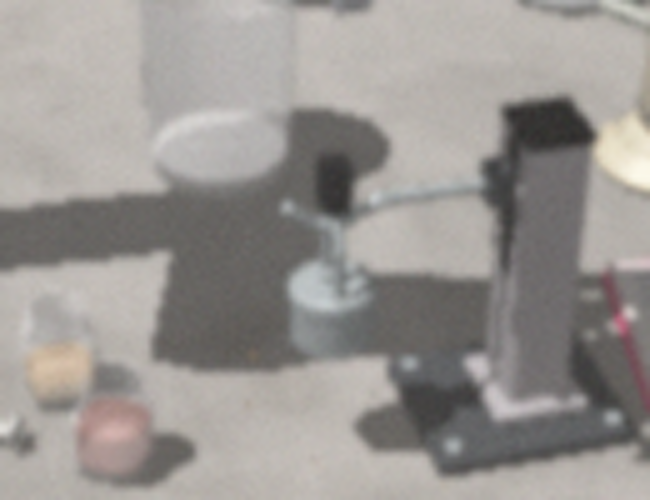

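View pics/hangw.png

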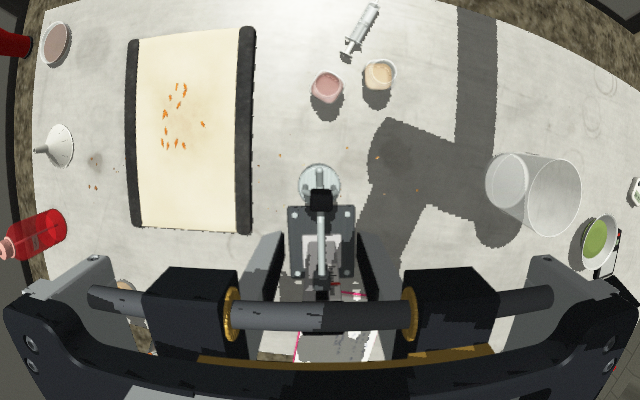

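The canister hangs free on the hook, with its grip at (335,182) in the crop. Frame differences stay flat at noise level, so it is still. I wait a bit longer, regrasp and lift.

```bash
python3 - <<'E'
from h import *
off=(-.0005,-.0005,0)
r.hold(1.2)
r.move_l(tp(0,.24,off),vel=.12)
print(r.move_l(tp(0,.166,off),vel=.06,guard=6)); st()
gripper_to(.01,f_grip=30); r.hold(.2); st()
r.move_l(tp(0,.208,off),vel=.04); r.hold(.2); st()
snap("side","up"); marks("side","canister_eye","hook_seat"); snap("wrist","upw"); marks("wrist","canister_eye","canister")
i=cv2.imread("pics/up.png"); u,v=px("side",(.54,-.04,.19)).astype(int)
cv2.imwrite("pics/upc.png",cv2.resize(i[v-50:v+50,u-65:u+65],None,fx=5,fy=5,interpolation=2))
E
```

```text
False
t 29.23 p [ 0.5398 -0.0396  0.1989] F [-0.16  0.21  0.47] open 0.045 ff 0.0
t 29.92 p [ 0.5393 -0.0392  0.1983] F [-0.43  1.54 -0.65] open 0.0216 ff 29.9
t 31.32 p [ 0.5394 -0.0395  0.2402] F [ 0.39  0.18 -3.56] open 0.022 ff 29.9
side canister_eye [([0.5412, -0.0415, 0.2083], 0.62), ([0.542, -0.04, 0.2223], 0.41)]
side hook_seat [([0.5401, -0.0385, 0.1854], 0.64)]
wrist canister_eye [([0.5412, -0.0453, 0.205], 0.79)]
wrist canister [([0.5408, -0.0361, 0.1221], 0.57)]
```

View pics/upc.png

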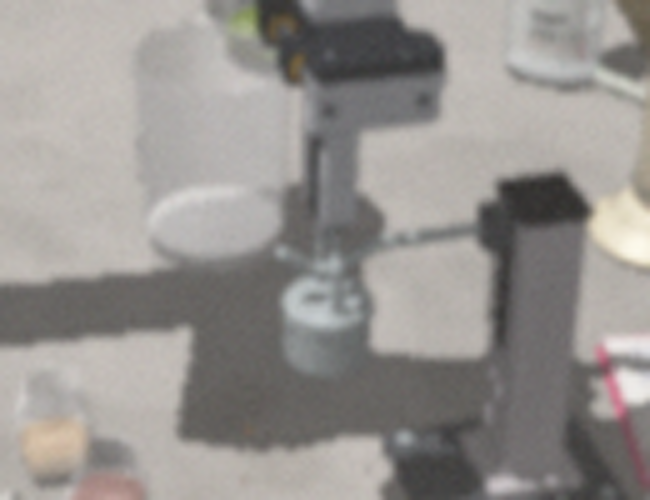

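The eye is clear above the bar (eye peak about 0.207, seat 0.185), and the hook passes mid-opening at (330,262). I back out and place on the board.

```bash
python3 - <<'E'
from h import *
off=(-.0005,-.0005,0)
g=r.move_l(tp(-.08,.208,off),vel=.06,guard=5); print("out",g); st()
if not g:
    r.move_l(tp(-.08,.27,off),vel=.12); p=np.array([.4945,-.271,.25])
    r.move_to(p,QH); r.move_l(p-[0,0,.105],vel=.1); r.hold(.2); st()
    snap("side","ov"); marks("side","canister","canister_eye","cutting_board"); snap("wrist","ovw"); marks("wrist","canister","canister_eye")
    print(r.move_l([p[0],p[1],.122],vel=.02,guard=3)); st()
E
```

```text
out False
t 33.1 p [ 0.4604 -0.0485  0.2404] F [ 0.07 -0.95 -2.99] open 0.0216 ff 29.9
t 36.09 p [ 0.4948 -0.2712  0.1456] F [-0.57  0.47 -3.5 ] open 0.0222 ff 29.9
side canister [([0.4981, -0.2709, 0.0219], 0.72)]
side canister_eye [([0.4931, -0.272, 0.1142], 0.82)]
side cutting_board [([0.4946, -0.2669, 0.0002], 0.8)]
wrist canister [([0.4995, -0.2716, 0.027], 0.69)]
wrist canister_eye [([0.497, -0.2753, 0.1074], 0.96)]
True
t 37.12 p [ 0.4943 -0.2706  0.133 ] F [-0.41  1.14  5.6 ] open 0.0217 ff 30.0
```

```bash
python3 - <<'E'
from h import *
r.hold(.3); st(); gripper_to(.045); st()
p=telemetry.current_ee_pos(); r.move_l([p[0],p[1],.30],vel=.1); r.hold(.5)
snap("side","fin"); marks("side","canister","canister_eye","cutting_board","hook_seat","jar_a"); snap("wrist","finw"); marks("wrist","canister","jar_a")
i=cv2.imread("pics/fin.png"); u,v=px("side",(.49,-.23,.03)).astype(int)
cv2.imwrite("pics/finc.png",cv2.resize(i[v-90:v+60,u-100:u+100],None,fx=4,fy=4,interpolation=2)); st()
E
```

```text
t 37.42 p [ 0.4943 -0.2706  0.133 ] F [-1.3   0.1   4.91] open 0.0213 ff 30.0
t 37.99 p [ 0.4933 -0.2701  0.1315] F [ 0.76 -0.08  0.39] open 0.0451 ff 0.0
side canister [([0.4972, -0.2692, 0.0124], 0.61), ([0.4935, -0.2704, -0.0015], 0.18)]
side canister_eye [([0.4941, -0.266, 0.1038], 0.91), ([0.4054, -0.0422, -0.002], 0.49)]
side cutting_board [([0.491, -0.2714, -0.0022], 0.65), ([0.668, -0.0199, -0.0029], 0.58)]
side hook_seat []
side jar_a [([0.4074, -0.0415, -0.0007], 0.68), ([0.3791, 0.0275, 0.0038], 0.63)]
wrist canister [([0.4989, -0.275, 0.0137], 0.95)]
wrist jar_a [([0.407, -0.0449, 0.0018], 0.98), ([0.38, 0.0333, -0.0001], 0.9)]
t 40.77 p [ 0.4932 -0.2701  0.3   ] F [-0.72  0.61  0.08] open 0.0449 ff 0.0
```

View pics/finc.png

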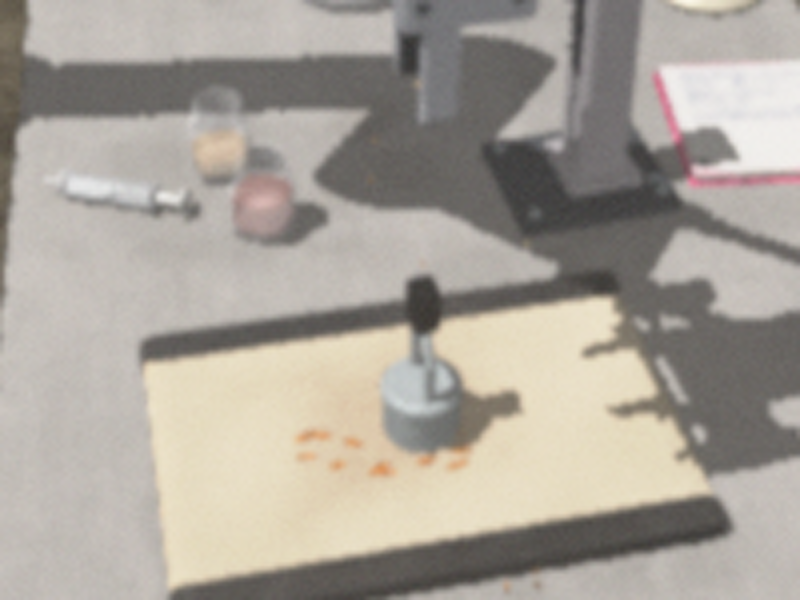

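The canister stands upright near the board's middle at crop (422,405), and both jars are in place at (218,135) and (263,205).

```bash
python3 -c "
from plant import r
print(r.sign_off())"
```

```text
the job is handed in; nothing more can be done
None
```

The canister was lifted out of the beaker, hung free and still on the sprung hook, then taken off and stood upright near the middle of the cutting board; both jars stayed put, and the job is handed in at about 41 s.

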